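Move the pump to the spare bottle

ROBOT

A 6-joint arm with a two-finger parallel gripper is mounted at the origin on the work surface. World frame = base frame: x ahead of the robot, y to its left, z up, the work surface at z = 0. Lengths are in m, angles in rad, forces in N, time in s.
With the tool pointing down it reaches from about 0.4 to 0.825 m from the base axis. Payload 7 kg.
Tool frame: the origin (TCP) lies at the very end of the fingers, on their centre line; the grasp point (between the pads) lies 19 mm behind it; z points along the fingers, y is the direction in which the jaws open and shut (so a half turn about z gives the same grasp; the last joint's range is limited). The gripper opens to 88 mm and grips with 3 to 60 N. Pads are 19 mm wide; open, the fingers measure 130 mm over their backs; the gripper's body (78 mm by 193 mm) begins 47 mm behind the grasp point.
Start: joints at [1.533, 0.359, 0.012, 0, -1.224, -0.288], TCP at [0.216, 0.639, 0.227] pointing down, gripper open.
Joint ranges: [-3.07, 3.07], [-1.43, 2.12], [-1.02, 1.25], [-3.03, 1.67], [-3.05, -0], [-3.03, 3.03]. Speed limits (rad/s): [2.39, 2.39, 3.01, 3.14, 3.14, 3.14].

INTERFACE

Orientations are given as [roll, pitch, yaw] about the fixed x, y, z axes, in that order (R = Rz(yaw) Ry(pitch) Rx(roll)).
In Python, from station import arm gives the robot as it stands.
- The arm moves only by the shell command python3 -m inch 'ROWS' [FORCE]. ROWS is text: rows parted by semicolons, each of 7 numbers parted by spaces: the closure, from 0 (fully open) to 1 (shut), then the shift along the tool's x, y, z each as a share of 300 mm, from -1 to 1, then the turn, a rotation vector about the tool's x, y, z each as a share of 60 degrees, from -1 to 1. In form: grip tx ty tz rx ry rz; .... A call has 1 to 12 rows; each row is the pose to reach, as a shift and turn from the pose commanded when the call began, along the tool's axes at that moment; what a row does not reach only later rows make up. A row lasts 1/10 s, in which the tool goes at most 50 mm and 8.59 degrees, less where a joint would pass 70% of its speed; a pose out of reach is approached as far as the arm can. A call with a number of a shift or a turn outside -1 to 1 is refused whole. A call with a gripper value outside its range is refused whole. The fingers move at their own pace and stop on an object; FORCE is the grip in N (left out, the last holds). Time passes only in rows, so rows that repeat a pose let the fingers close. It gives the time, the measured TCP pose, the force and the opening at its end, in the units of the state.
- arm.get_state(): the state, without advancing time (a new reading comes with each control period).
- arm.grab_frame(name): name is "side" or "top" or "wrist"; returns a dict with "img" (384x512x3 uint8, red, green, blue), "range_z" (384x512 float32, m along the optical axis (not along the pixel's ray), 0 where there is no reading), "fx", "fy", "cx", "cy" (pixels), "extrinsics" (4x4, takes a point from world to camera coordinates); the wrist camera has in their place "tool_from_camera" (4x4, takes a point from camera to tool coordinates, whose origin is the TCP and whose axes are the flange's). Camera axes: x right, y up, looking along -z (the intrinsics and any distortion apply to the point x, -y, -z); pixel columns grow to the right and rows downward; lengths in m; the calibration is good to about 2 mm. A picture is of the moment at which its call begins: read the wrist's pose just before it.
- arm.job_done(): hands the job in, once; it reports no verdict.
The state is a dict: "t": time; "q": joint angles; "qd": joint speeds; "joint_efforts": joint torques, N m; "eef_pos": TCP position; "ee_rot": TCP orientation; "force": force on the tool from outside, world axes, zero at the start; "moment": the same for the moment, N m; "width": finger opening in m.
Only numpy, scipy, OpenCV 4.12 (cv2) and the standard library are available. Lean on these libraries where they do the work, as an engineer would, in place of code of your own. Each camera call takes 0.05 s, during which the arm holds its last target.

TASK

Move the pump from the slim empty dispenser to the squat spare bottle: first lift the cap off the spare bottle and stand it, open side down, in the oval tray; then draw the pump out of the dispenser and feed its dip tube down through the spare bottle's neck until the collar sits fully home on the neck. Leave both bottles standing upright on the glass ledge, and do not disturb the toothbrush, the pill box or the cuticle pusher.

Things in the scene. Friction and masses are not known exactly. Their poses are not given: they have to be found in the camera images.
- ledge: Fixed clear glass ledge, 370 mm (x) by 940 mm (y), its upper face 30 mm above the work surface; all objects stand on it. Along its far (+x) edge runs a fixed mirrored strip and rail 90 mm high above the work surface. Origin on the work surface, 25 mm nearer the robot than the middle of the glass.
- old_bottle: Slim round white plastic pump dispenser bottle, empty and loose (about 90 g), 56 mm in diameter, 118 mm tall to the mouth. Straight up to 83 mm, then a sloping shoulder up to 97 mm, then a round neck 24 mm in outer diameter and 21 mm tall. Holds the pump at the start. It may stand on either side (+y or -y) of the tray. Origin at the centre of its underside, z up.
- old_bottle_mouth (a point): Centre of the top of the dispenser's neck, on its axis, 118 mm above its underside; the pump's collar rests on this rim at the start.
- spare_bottle: Squat round white plastic spare bottle, empty and loose (about 100 g), 74 mm in diameter, 104 mm tall to the mouth. Straight up to 69 mm, sloping shoulder up to 83 mm, then a round neck 24 mm in outer diameter and 21 mm tall. Capped at the start, on the other side of the tray from the dispenser. Origin at the centre of its underside, z up.
- spare_bottle_mouth (a point): Centre of the top of the spare bottle's neck, on its axis, 104 mm above its underside: the mouth of a round hole 15 mm in diameter through the 21 mm tall neck, clear below down to the inner floor 5 mm above the underside.
- pump: White plastic pump, loose (about 47 g), seated in the dispenser at the start, spout towards the robot, up to 70 degrees either way. Origin: centre of the collar's underside; z up along its axis, x towards the spout. Ribbed collar (grip here): 32 mm in diameter, from z = 0 to 18 mm. Its underside rests on the neck rim; nothing screws or snaps. For the rest of it see pump_tip and pump_head.
- pump_tip (a point): Lower end of the pump's stiff dip tube, on its axis 85 mm below the collar's underside. The tube is 8 mm in diameter; its top 17 mm, next to the collar, is a barrel 12 mm in diameter with a tapered lower end.
- pump_head: Springy push head on a 9 mm stem above the pump's collar; same origin and axes as the pump while up. Disc 26 mm in diameter from z = 31 to 42 mm; spout 9 mm thick at z = 36 mm reaching 41 mm out from the axis along x. It starts to give at 2 N and is fully down, 8 mm lower, at 6 N.
- cap: White plastic slip-on cap of the spare bottle, loose (about 20 g), an upturned cup 32 mm in outer diameter and 34 mm tall, with the lower 20 mm hollow (26 mm inner diameter) and the upper 14 mm solid. It sits loosely over the neck (its open rim 20 mm below the mouth) and lifts straight off. Origin at the centre of its open lower rim, z up.
- tray: Small oval white ceramic tray, loose (about 250 g), 164 mm long (x) by 104 mm wide (y), floor 5 mm thick, rounded rim 12 mm high and 8 mm thick. Stands between the bottles. Origin at the centre of its underside, z up.
- toothbrush: Ribbed green toothbrush lying on the ledge, 180 mm long, 13 mm wide, 18 mm high; bystander. Origin at the middle of its underside, x towards the bristles.
- pill_box: Closed round blue plastic pill box, 58 mm in diameter, 22 mm high; bystander. Origin at the centre of its underside.
- cuticle_pusher: Steel cuticle pusher lying on the ledge, 125 mm long (its x), 8 mm wide, 6 mm high; bystander. Origin at the middle of its underside.
There are look-alikes about, which are no part of the job. Leave any pink or yellow look-alike of the spare_bottle alone.

How it is judged:
By the outcome, as a careful person would: the job done as asked, in the order asked, and still so for the second after the job is handed in, with the robot touching nothing.
It also fails if it takes over 67 s, if anything falls off the work surface, if the arm or the gripper's body presses on something with over 40 N, if the wrist force passes 120 N, or if a joint passes its speed limit or range.

## Working session

There is one attempt and no reset: what is moved stays moved. The work goes in short steps, Python scripts to look and compute and a shell command to move; the robot and the scene stay as the last step left them, time stands still between calls to the robot, and variables do not carry over. Pictures are saved under pics/ and viewed, and the job is handed in when it is done.

```bash
ls; mkdir -p pics; cat > h.py <<'E'
import numpy as np, cv2
from station import arm
from scipy.spatial.transform import Rotation as R
def save(f,n): cv2.imwrite(f'pics/{n}.png', cv2.cvtColor(f['img'],cv2.COLOR_RGB2BGR))
E
python3 - <<'E'
from h import *
import pickle
s=arm.get_state(); print(s['t'],s['eef_pos'],s['ee_rot'],s['width'])
D={}
for n in ['side','top','wrist']:
    f=arm.grab_frame(n); save(f,n+'0'); D[n]=f
    print(n,{k:(v if np.size(v)<20 else np.shape(v)) for k,v in f.items()})
pickle.dump(D,open('d0.pkl','wb'))
E
```

```text
pics
0.0 [0.21592547 0.63902294 0.22564287] [ 3.13997258e+00 -1.23277661e-04 -3.25953770e-01] 0.08769349742275982
side {'img': (384, 512, 3), 'range_z': (384, 512), 'fx': 466.8558180369175, 'fy': 466.8558180369175, 'cx': 265.02730261498175, 'cy': 190.24661814123235, 'extrinsics': array([[ 0.98613534, -0.16589616, -0.00394333, -0.45022111],
       [ 0.12809308,  0.74588585,  0.65364093, -0.22489304],
       [-0.10549525, -0.64508353,  0.75679455, -1.20077059],
       [ 0.        ,  0.        ,  0.        ,  1.        ]])}
top {'img': (384, 512, 3), 'range_z': (384, 512), 'fx': 384.287338141547, 'fy': 384.287338141547, 'cx': 256.6855166875528, 'cy': 193.1098772627651, 'extrinsics': array([[ 0.0048025 , -0.99997165,  0.00579895,  0.10587553],
       [ 0.99288973,  0.00545808,  0.11891258, -0.48333358],
       [-0.11894086,  0.00518664,  0.99288779, -1.25628808],
       [ 0.        ,  0.        ,  0.        ,  1.        ]])}
wrist {'img': (384, 512, 3), 'range_z': (384, 512), 'fx': 315.2318971201076, 'fy': 315.2318971201076, 'cx': 251.0520703056928, 'cy': 191.60890998236576, 'tool_from_camera': array([[ 9.51406233e-04,  9.64074066e-01,  2.65631869e-01,
         7.05552347e-02],
       [ 9.99999533e-01, -8.71928439e-04, -4.17126883e-04,
        -7.50941232e-04],
       [-1.70529230e-04,  2.65632142e-01, -9.64074445e-01,
        -1.56689728e-01],
       [ 0.00000000e+00,  0.00000000e+00,  0.00000000e+00,
         1.00000000e+00]])}
```

View pics/side0.png

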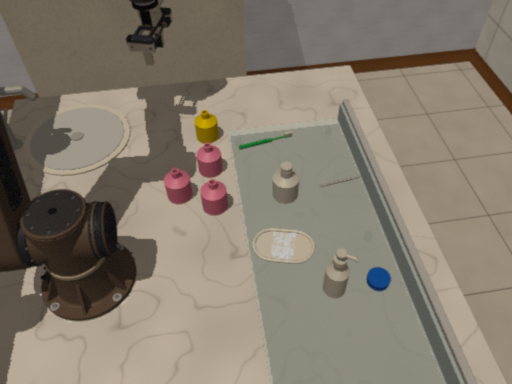

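View pics/top0.png

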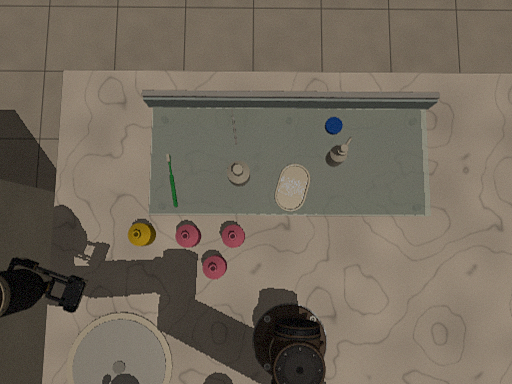

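View pics/wrist0.png

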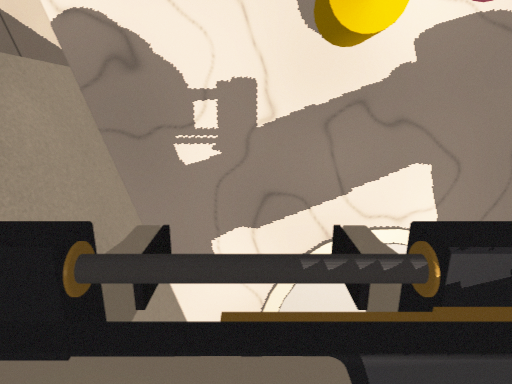

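```bash
python3 - <<'E'
import cv2,numpy as np
a=cv2.imread('pics/side0.png');b=cv2.imread('pics/top0.png')
c=cv2.resize(a[150:310,230:400],None,fx=3.2,fy=3.2,interpolation=cv2.INTER_CUBIC)
d=cv2.resize(b[80:220,140:380],None,fx=3.2,fy=3.2,interpolation=cv2.INTER_CUBIC)
cv2.imwrite('pics/c.png',c);cv2.imwrite('pics/d.png',d)
E
```

```text
(no output)
```

View pics/c.png

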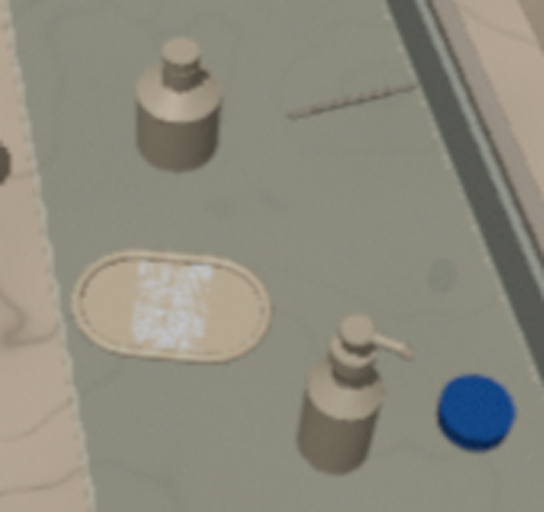

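View pics/d.png

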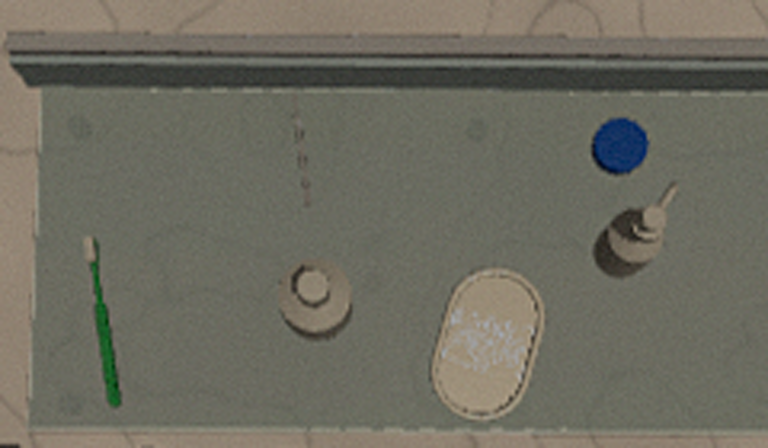

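```bash
cat >> h.py <<'E'
def cloud(f):
    v,u=np.mgrid[0:384,0:512]; d=f['range_z']
    P=np.stack([(u-f['cx'])/f['fx']*d,-(v-f['cy'])/f['fy']*d,-d],-1)
    E=f['extrinsics']; W=(P-E[:3,3])@E[:3,:3]
    W[d==0]=np.nan
    return W
def ray(f,u,v,z):
    E=f['extrinsics']; c=-E[:3,:3].T@E[:3,3]
    r=E[:3,:3].T@np.array([(u-f['cx'])/f['fx'],-(v-f['cy'])/f['fy'],-1])
    return c+r*(z-c[2])/r[2]
E
python3 - <<'E'
from h import *
import pickle
D=pickle.load(open('d0.pkl','rb'))
for n,c,h in [('top',(238.1,169),(344.4,147.8)),('side',(286.9,166.3),(341.6,252.5))]:
    f=D[n]; print(n,ray(f,*c,.148),ray(f,*h,.190))
    W=cloud(f)
    ok=(W[...,0]>.45)&(W[...,0]<.85)&(abs(W[...,1])<.5)&(W[...,2]>.05)
    for nm,y0,y1 in [('spare',.05,.3),('disp',-.25,-.05)]:
        m=ok&(W[...,1]>y0)&(W[...,1]<y1)&(W[...,0]<.72)
        P=W[m]; print(nm,len(P),P.min(0),P.max(0))
        for a,b in [(.053,.09),(.09,.105),(.105,.125),(.125,.14),(.14,.155),(.155,.17),(.17,.182),(.182,.2)]:
            q=P[(P[:,2]>a)&(P[:,2]<b)]
            if len(q): print(a,b,len(q),((q.min(0)+q.max(0))/2).round(4),np.ptp(q,axis=0).round(3),q.mean(0).round(4))
E
```

```text
top [0.5422755  0.16607219 0.148     ] [ 0.60021897 -0.15030858  0.19      ]
spare 459 [0.50404624 0.13341551 0.05047425] [0.57739138 0.20358087 0.15333189]
0.053 0.09 35 [0.5189 0.1659 0.0712] [0.029 0.064 0.035] [0.5117 0.1628 0.0706]
0.09 0.105 186 [0.5407 0.1685 0.0979] [0.073 0.07  0.014] [0.5387 0.1677 0.1011]
0.105 0.125 143 [0.5405 0.1682 0.1126] [0.064 0.063 0.015] [0.5373 0.1692 0.1081]
0.125 0.14 11 [0.5318 0.167  0.1326] [0.012 0.025 0.014] [0.5298 0.1636 0.132 ]
0.14 0.155 83 [0.541  0.1694 0.1477] [0.029 0.031 0.011] [0.5409 0.1689 0.1484]
disp 501 [ 0.57211948 -0.17699642  0.05003376] [ 0.71969062 -0.11973714  0.19443673]
0.053 0.09 113 [ 0.6459 -0.1469  0.0714] [0.148 0.052 0.037] [ 0.6488 -0.1416  0.0632]
0.09 0.105 21 [ 0.5885 -0.1447  0.0975] [0.032 0.048 0.015] [ 0.5835 -0.135   0.0979]
0.105 0.125 144 [ 0.6007 -0.1484  0.115 ] [0.056 0.056 0.02 ] [ 0.5938 -0.1415  0.1172]
0.125 0.14 16 [ 0.5908 -0.1465  0.1295] [0.016 0.028 0.008] [ 0.5913 -0.1427  0.1275]
0.14 0.155 10 [ 0.596  -0.1455  0.1499] [0.019 0.025 0.009] [ 0.5937 -0.1385  0.152 ]
0.155 0.17 42 [ 0.5992
[... 873 characters left out ...]
19298378]
0.053 0.09 243 [ 0.6472 -0.1514  0.0715] [0.145 0.056 0.037] [ 0.6207 -0.1655  0.0675]
0.09 0.105 76 [ 0.5998 -0.1623  0.0974] [0.05  0.034 0.015] [ 0.5941 -0.1701  0.0973]
0.105 0.125 289 [ 0.6025 -0.152   0.115 ] [0.054 0.053 0.02 ] [ 0.5977 -0.161   0.1165]
0.125 0.14 60 [ 0.6025 -0.1524  0.1321] [0.031 0.027 0.014] [ 0.5993 -0.1579  0.1297]
0.14 0.155 24 [ 0.6019 -0.1559  0.1488] [0.03  0.021 0.011] [ 0.5983 -0.1613  0.151 ]
0.155 0.17 117 [ 0.6016 -0.1518  0.1623] [0.031 0.03  0.014] [ 0.599  -0.1574  0.1641]
0.17 0.182 8 [ 0.6146 -0.1653  0.1759] [0.039 0.02  0.012] [ 0.6159 -0.1645  0.1781]
0.182 0.2 154 [ 0.613  -0.1568  0.1877] [0.046 0.039 0.011] [ 0.6089 -0.1567  0.1883]
```

```bash
cat >> h.py <<'E'
def rel(x,y,z,yaw_deg,s=None):
    """shares to type: from measured pose to TCP target x,y,z, tool down, yaw"""
    s=s or arm.get_state()
    R0=R.from_euler('xyz',s['ee_rot']); d=R0.inv().apply(np.array([x,y,z])-s['eef_pos'])/.3
    r=(R0.inv()*R.from_euler('xyz',[np.pi,0,np.radians(yaw_deg)])).as_rotvec(degrees=True)/60
    print('shift',d.round(4),'turn',r.round(4))
E
python3 - <<'E'
from h import *
import pickle
D=pickle.load(open('d0.pkl','rb'))
f=D['top']
for p in [(488,343),(497,268),(480,418),(433,375),(543,310)]: print(ray(f,p[0]/3.2+140,p[1]/3.2+80,.042).round(4))
print('spout',ray(f,675/3.2+140,184/3.2+80,.186))
f=D['side']
for p in [(172,306),(75,300),(270,306)]: print(ray(f,p[0]/3.2+230,p[1]/3.2+150,.042).round(4))
print('spout',ray(f,408/3.2+230,353/3.2+150,.186))
rel(.5425,.1665,.25,-30)
E
```

```text
[ 0.5016 -0.0102  0.042 ]
[ 0.5807 -0.0201  0.042 ]
[ 0.4237 -0.0015  0.042 ]
[0.4679 0.0468 0.042 ]
[ 0.5365 -0.0677  0.042 ]
spout [ 0.6327422  -0.17151646  0.186     ]
[ 0.5036 -0.0146  0.042 ]
[0.4268 0.0044 0.042 ]
[ 0.5819 -0.028   0.042 ]
spout [ 0.63175423 -0.17407866  0.186     ]
shift [ 1.5356  1.1442 -0.0789] turn [ 0.0012 -0.0002  0.1888]
```

```bash
python3 -m inch '0 0.95 0.7 -0.08 0 0 0.19;0 0.95 0.7 -0.08 0 0 0.19;0 0.95 0.7 -0.08 0 0 0.19;0 0.95 0.7 -0.08 0 0 0.19;0 0.95 0.7 -0.08 0 0 0.19;0 0.95 0.7 -0.08 0 0 0.19;0 0.95 0.7 -0.08 0 0 0.19;0 0.95 0.7 -0.08 0 0 0.19;0 0.95 0.7 -0.08 0 0 0.19'; python3 -c "
from h import *
rel(.5425,.1665,.25,-30)"
```

```text
t: 1.05
eef_pos: [0.4196, 0.348, 0.2507]
ee_rot: [-3.141, 0.0, -0.528]
force: [-0.5, 0.5, -0.5]
width: 0.0877
shift [0.6587 0.3165 0.0023] turn [-0.0004  0.0001 -0.0038]
```

```bash
python3 -m inch '0 0.659 0.317 0 0 0 0;0 0.659 0.317 0 0 0 0;0 0.659 0.317 0 0 0 0;0 0.659 0.317 0 0 0 0;0 0.659 0.317 0 0 0 0;0 0.659 0.317 0 0 0 0;0 0.659 0.317 0 0 0 0'; cat >> h.py <<'E'
def wray(f,s,u,v,z):
    T=f['tool_from_camera']; R0=R.from_euler('xyz',s['ee_rot'])
    c=R0.apply(T[:3,3])+s['eef_pos']
    r=R0.apply(T[:3,:3]@np.array([(u-f['cx'])/f['fx'],-(v-f['cy'])/f['fy'],-1]))
    return c+r*(z-c[2])/r[2]
def wcloud(f,s):
    v,u=np.mgrid[0:384,0:512]; d=f['range_z']
    P=np.stack([(u-f['cx'])/f['fx']*d,-(v-f['cy'])/f['fy']*d,-d],-1).reshape(-1,3)
    T=f['tool_from_camera']; P=P@T[:3,:3].T+T[:3,3]
    W=R.from_euler('xyz',s['ee_rot']).apply(P)+s['eef_pos']; W=W.reshape(384,512,3); W[d==0]=np.nan
    return W
E
python3 - <<'E'
from h import *
s=arm.get_state(); f=arm.grab_frame('wrist'); save(f,'w1')
import pickle; pickle.dump((s,f),open('w1.pkl','wb'))
print(s['eef_pos'],s['ee_rot'],s['t'])
W=wcloud(f,s)
m=(W[...,2]>.138)&(W[...,2]<.16)
q=W[m]; print(len(q),(q.min(0)+q.max(0))/2,np.ptp(q,axis=0),np.median(q,axis=0))
print(np.argwhere(m).min(0),np.argwhere(m).max(0))
E
```

```text
t: 1.75
eef_pos: [0.5421, 0.1687, 0.25]
ee_rot: [3.141, 0.001, -0.525]
force: [-0.3, 0.5, 0.8]
width: 0.0873
[0.54214434 0.16869116 0.25000227] [ 3.14095081e+00  5.24221483e-04 -5.24842825e-01] 1.75
1055 [0.54239437 0.1703069  0.14336569] [0.03156321 0.03141485 0.01033072] [0.54329824 0.16978216 0.14640465]
[172 232] [208 268]
```

View pics/w1.png

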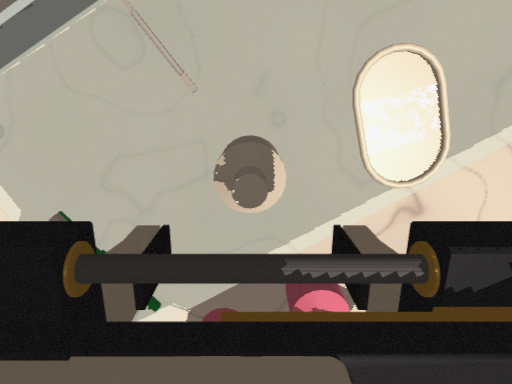

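```bash
python3 -m inch '0 0 0 0.2 0 0 0;0 0 0 0.3 0 0 0;0 0 0 0.38 0 0 0;0 0 0 0.41 0 0 0;0 0 0 0.427 0 0 0;0 0 0 0.427 0 0 0' 8; python3 -m inch '0.6 0 0 0 0 0 0;0.6 0 0 0 0 0 0;1 0 0 0 0 0 0;1 0 0 0 0 0 0;1 0 0 0 0 0 0;1 0 0 0 0 0 0'
```

```text
t: 2.4
eef_pos: [0.5425, 0.1689, 0.123]
ee_rot: [-3.141, -0.0, -0.524]
force: [-0.4, 0.1, 1.0]
width: 0.0873
t: 3.0
eef_pos: [0.5423, 0.1678, 0.1226]
ee_rot: [-3.141, -0.0, -0.525]
force: [-0.0, 0.4, 0.2]
width: 0.0452
```

```bash
python3 -m inch '1 0 0 0 0 0 0;1 0 0 0 0 0 0;1 0 0 0 0 0 0;1 0 0 0 0 0 0;1 0 0 0 0 0 0' 10; python3 -m inch '1 0 0 -0.02 0 0 0;1 0 0 -0.05 0 0 0;1 0 0 -0.09 0 0 0;1 0 0 -0.14 0 0 0;1 0 0 -0.2 0 0 0;1 0 0 -0.27 0 0 0;1 0 0 -0.27 0 0 0'; python3 - <<'E'
from h import *
f=arm.grab_frame('side'); save(f,'s1')
f=arm.grab_frame('wrist'); save(f,'w2')
rel(.505,-.010,.16,-30)
E
```

```text
t: 3.5
eef_pos: [0.5424, 0.168, 0.1225]
ee_rot: [-3.141, -0.0, -0.525]
force: [0.7, 1.3, -0.5]
width: 0.0319
t: 4.2
eef_pos: [0.544, 0.1686, 0.2078]
ee_rot: [-3.136, -0.003, -0.524]
force: [-0.2, -0.1, -0.0]
width: 0.0314
shift [0.1892 0.5767 0.1481] turn [-0.0018 -0.0007 -0.0012]
```

View pics/s1.png

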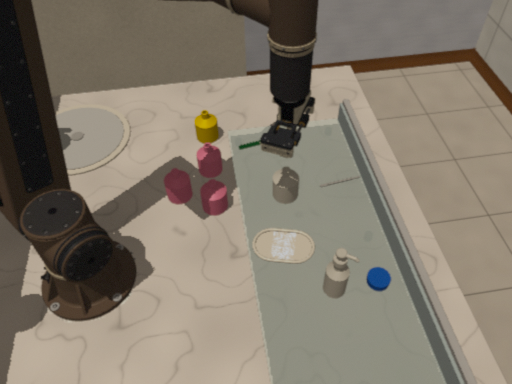

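View pics/w2.png

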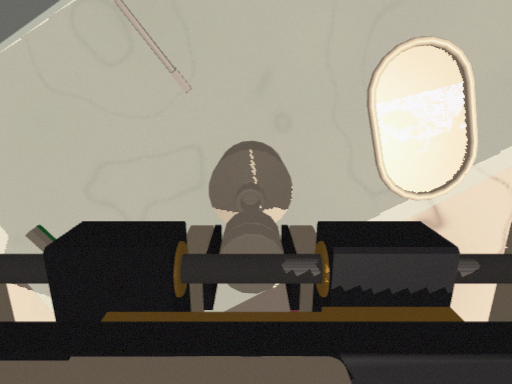

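```bash
python3 - <<'E'
from h import *
import pickle
s,f=pickle.load(open('w1.pkl','rb'))
print(wray(f,s,402,115,.042))
for p in [(402,44),(402,187),(354,110),(450,118)]: print(wray(f,s,*p,.042))
E
python3 -m inch '1 0.05 0.15 0 0 0 0;1 0.1 0.3 0 0 0 0;1 0.15 0.45 0.05 0 0 0;1 0.19 0.577 0.1 0 0 0;1 0.19 0.577 0.15 0 0 0;1 0.19 0.577 0.15 0 0 0;1 0.19 0.577 0.15 0 0 0'; python3 - <<'E'
from h import *
s=arm.get_state();f=arm.grab_frame('wrist'); save(f,'w3')
rel(.505,-.010,.043,-30)
E
```

```text
[ 0.50862366 -0.00769883  0.042     ]
[ 0.57683447 -0.03630534  0.042     ]
[0.43082126 0.02493024 0.042     ]
[0.54059458 0.03675163 0.042     ]
[ 0.47847455 -0.05330575  0.042     ]
t: 5.0
eef_pos: [0.5049, -0.0104, 0.1585]
ee_rot: [3.141, 0.0, -0.525]
force: [-0.6, 0.6, 0.3]
width: 0.0318
shift [-0.0012  0.0007  0.3865] turn [-0.     -0.0003 -0.0005]
```

View pics/w3.png

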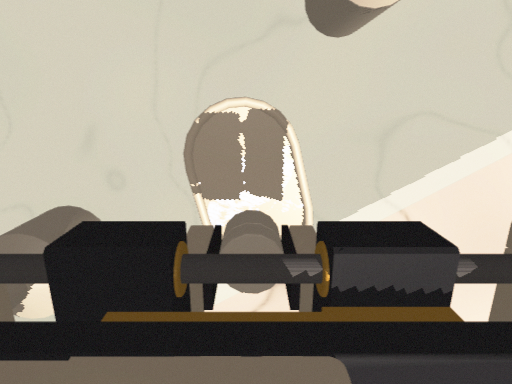

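```bash
python3 -m inch '1 0 0 0.12 0 0 0;1 0 0 0.24 0 0 0;1 0 0 0.33 0 0 0;1 0 0 0.37 0 0 0;1 0 0 0.378 0 0 0;1 0 0 0.38 0 0 0'; python3 -m inch '1 0 0 0.005 0 0 0;1 0 0 0.005 0 0 0'
```

```text
t: 5.65
eef_pos: [0.5058, -0.0098, 0.0452]
ee_rot: [-3.141, -0.001, -0.524]
force: [-0.5, 0.6, 0.8]
width: 0.0315
t: 5.85
eef_pos: [0.5057, -0.0101, 0.044]
ee_rot: [-3.14, -0.001, -0.525]
force: [0.9, 0.4, 0.2]
width: 0.0318
```

```bash
python3 -m inch '1 0 0 0.003 0 0 0;1 0 0 0.005 0 0 0;1 0 0 0.005 0 0 0'; python3 -m inch '0.5 0 0 0 0 0 0;0.5 0 0 0 0 0 0;0.5 0 0 0 0 0 0;0.5 0 0 0 0 0 0;0.5 0 0 0 0 0 0;0.5 0 0 -0.1 0 0 0;0.5 0 0 -0.2 0 0 0;0.5 0 0 -0.35 0 0 0;0 0 0 -0.5 0 0 0;0 0 0 -0.6 0 0 0;0 0 0 -0.68 0 0 0;0 0 0 -0.68 0 0 0'
python3 - <<'E'
from h import *
s=arm.get_state();f=arm.grab_frame('wrist'); save(f,'w4')
f=arm.grab_frame('side'); save(f,'s4')
print(s['eef_pos'])
E
```

```text
t: 6.15
eef_pos: [0.5058, -0.0102, 0.043]
ee_rot: [-3.14, -0.002, -0.524]
force: [-3.0, 1.9, 11.5]
width: 0.032
t: 7.35
eef_pos: [0.5067, -0.0102, 0.2492]
ee_rot: [-3.137, -0.005, -0.524]
force: [0.0, 0.1, -0.4]
width: 0.07
[ 0.50667103 -0.01017079  0.24923578]
```

View pics/w4.png

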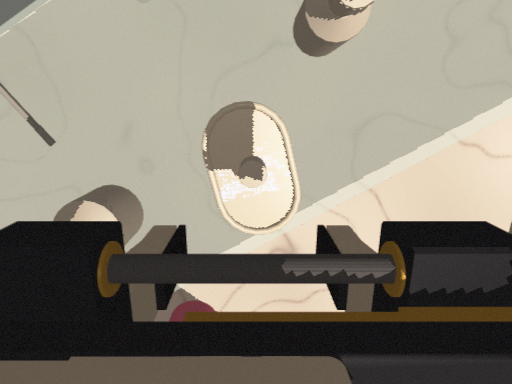

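View pics/s4.png

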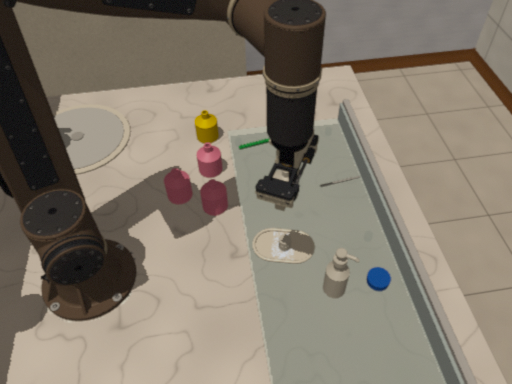

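```bash
python3 -c "
from h import *
rel(.601,-.150,.29,-35.5)"
```

```text
shift [ 0.5108  0.2421 -0.148 ] turn [-0.0009 -0.0002  0.0904]
```

```bash
python3 -m inch '0 0.12 0.06 -0.1 0 0 0.05;0 0.25 0.12 -0.136 0 0 0.09;0 0.38 0.18 -0.136 0 0 0.092;0 0.511 0.242 -0.136 0 0 0.092;0 0.511 0.242 -0.136 0 0 0.092;0 0.511 0.242 -0.136 0 0 0.092;0 0.511 0.242 -0.136 0 0 0.092'; python3 - <<'E'
from h import *
s=arm.get_state();f=arm.grab_frame('wrist'); save(f,'w5')
import pickle; pickle.dump((s,f),open('w5.pkl','wb'))
W=wcloud(f,s)
for a,b in [(.15,.17),(.185,.2),(.1,.118)]:
    m=(W[...,2]>a)&(W[...,2]<b)
    q=W[m]; print(len(q),(q.min(0)+q.max(0))/2,np.ptp(q,axis=0),np.median(q,axis=0),np.argwhere(m).min(0),np.argwhere(m).max(0))
m=(W[...,2]>.178)&(W[...,2]<.2); q=W[m][:,:2]; q=q-q.mean(0); 
w,v=np.linalg.eigh(q.T@q); print(np.degrees(np.arctan2(v[1,1],v[0,1])))
E
```

```text
t: 8.15
eef_pos: [0.6006, -0.1497, 0.2851]
ee_rot: [3.141, 0.002, -0.621]
force: [0.0, 0.1, 1.0]
width: 0.0874
303 [ 0.60209922 -0.14809863  0.15820455] [0.03135507 0.03209326 0.01620036] [ 0.60852308 -0.15753902  0.16403893] [166 232] [194 267]
975 [ 0.61085652 -0.15261336  0.18766013] [0.04455691 0.03500009 0.00531213] [ 0.6057783  -0.15187209  0.18795589] [147 234] [206 264]
655 [ 0.60169312 -0.14805228  0.10911299] [0.05523355 0.05501294 0.01775995] [ 0.61168709 -0.15709855  0.11419486] [147 224] [192 275]
145.54367610303868
```

View pics/w5.png

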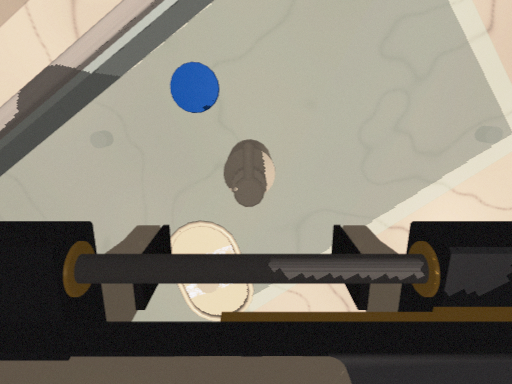

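```bash
python3 -m inch '0 0 -0.006 0.12 0 0 0;0 0.001 -0.006 0.24 0 0 0;0 0.001 -0.006 0.36 0 0 0;0 0.001 -0.006 0.44 0 0 0;0 0.001 -0.006 0.475 0 0 0;0 0.001 -0.006 0.487 0 0 0;0 0.001 -0.006 0.487 0 0 0;0 0.001 -0.006 0.487 0 0 0' 10; python3 -m inch '0.6 0 0 0 0 0 0;0.6 0 0 0 0 0 0;0.6 0 0 0 0 0 0;0.6 0 0 0 0 0 0;0.6 0 0 0 0 0 0;1 0 0 0 0 0 0;1 0 0 0 0 0 0;1 0 0 0 0 0 0;1 0 0 0 0 0 0;1 0 0 0 0 0 0'
```

```text
t: 9.0
eef_pos: [0.6034, -0.1486, 0.1418]
ee_rot: [-3.14, -0.002, -0.621]
force: [-0.3, 0.0, -0.3]
width: 0.0881
t: 10.0
eef_pos: [0.6025, -0.1488, 0.1401]
ee_rot: [3.142, 0.0, -0.621]
force: [-0.2, 0.3, -0.5]
width: 0.0318
```

```bash
python3 -m inch '1 0 0 0 0 0 0;1 0 0 0 0 0 0;1 0 0 -0.02 0 0 0;1 0 0 -0.05 0 0 0;1 0 0 -0.1 0 0 0;1 0 0 -0.16 0 0 0;1 0 0 -0.22 0 0 0;1 0 0 -0.28 0 0 0;1 0 0 -0.34 0 0 0;1 0 0 -0.4 0 0 0;1 0 0 -0.43 0 0 0;1 0 0 -0.43 0 0 0' 25
python3 - <<'E'
from h import *
import pickle
s=arm.get_state();f=arm.grab_frame('side'); save(f,'s6'); g=arm.grab_frame('wrist'); save(g,'w6'); 
pickle.dump((s,f,g),open('w6.pkl','wb')); print(s['eef_pos'],s['ee_rot'])
cv2.imwrite('pics/s6c.png',cv2.resize(cv2.imread('pics/s6.png')[150:320,240:410],None,fx=3.2,fy=3.2,interpolation=cv2.INTER_CUBIC))
E
```

```text
t: 11.2
eef_pos: [0.6032, -0.1489, 0.2711]
ee_rot: [-3.14, -0.003, -0.621]
force: [0.5, 0.1, -0.7]
width: 0.0314
[ 0.60316545 -0.14885144  0.2711244 ] [-3.13983363e+00 -2.66199924e-03 -6.20997060e-01]
```

View pics/s6c.png

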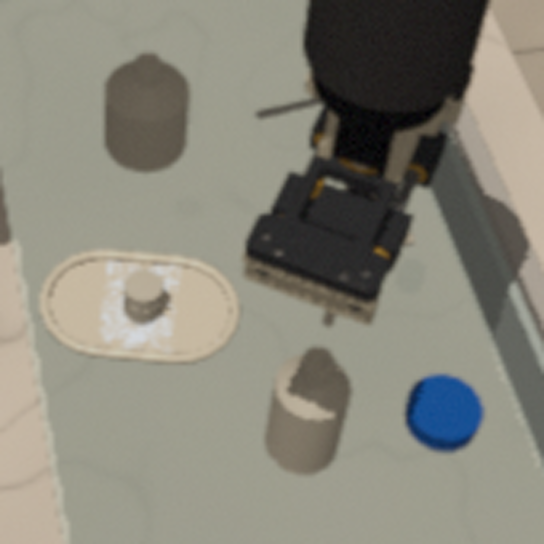

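View pics/w6.png

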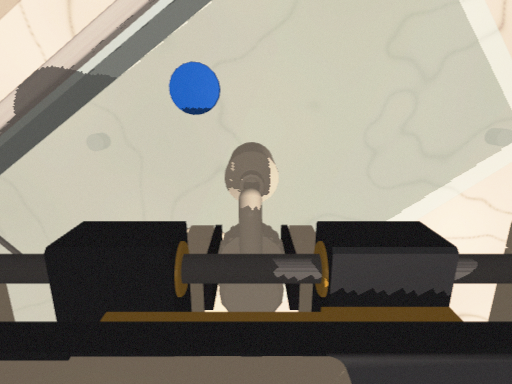

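```bash
python3 - <<'E'
from h import *
import pickle
s,f,g=pickle.load(open('w6.pkl','rb'))
print('tip',ray(f,327/3.2+240,318/3.2+150,.194),ray(f,327/3.2+240,323/3.2+150,.194), s['eef_pos'])
t=arm.grab_frame('top'); save(t,'t6')
for nm,F in [('top',t),('side',f)]:
    W=cloud(F)
    for a,b in [(.128,.145),(.108,.145),(.09,.105),(.085,.145)]:
        m=(W[...,2]>a)&(W[...,2]<b)&(abs(W[...,0]-.54)<.06)&(abs(W[...,1]-.165)<.06)
        q=W[m]
        if len(q): print(nm,a,b,len(q),((q.min(0)+q.max(0))/2).round(4),np.ptp(q,axis=0).round(3))
im=cv2.imread('pics/t6.png')
cv2.imwrite('pics/t6c.png',cv2.resize(im[135:205,200:320],None,fx=6,fy=6,interpolation=cv2.INTER_CUBIC))
im=cv2.imread('pics/s6.png')
cv2.imwrite('pics/s6d.png',cv2.resize(im[155:215,255:325],None,fx=8,fy=8,interpolation=cv2.INTER_CUBIC))
E
```

```text
tip [ 0.60429049 -0.14606115  0.194     ] [ 0.6031824  -0.15000008  0.194     ] [ 0.60316545 -0.14885144  0.2711244 ]
top 0.128 0.145 28 [0.5419 0.1685 0.1337] [0.02  0.022 0.009]
top 0.108 0.145 133 [0.5399 0.1696 0.1231] [0.045 0.047 0.03 ]
top 0.09 0.105 202 [0.5419 0.1686 0.0978] [0.072 0.07  0.014]
top 0.085 0.145 408 [0.5419 0.1686 0.112 ] [0.072 0.07  0.052]
side 0.128 0.145 45 [0.5432 0.1658 0.1326] [0.024 0.025 0.009]
side 0.108 0.145 158 [0.5427 0.1614 0.1226] [0.046 0.04  0.029]
side 0.09 0.105 253 [0.5433 0.1648 0.0975] [0.074 0.072 0.015]
side 0.085 0.145 509 [0.5433 0.1635 0.1113] [0.074 0.075 0.052]
```

View pics/t6c.png

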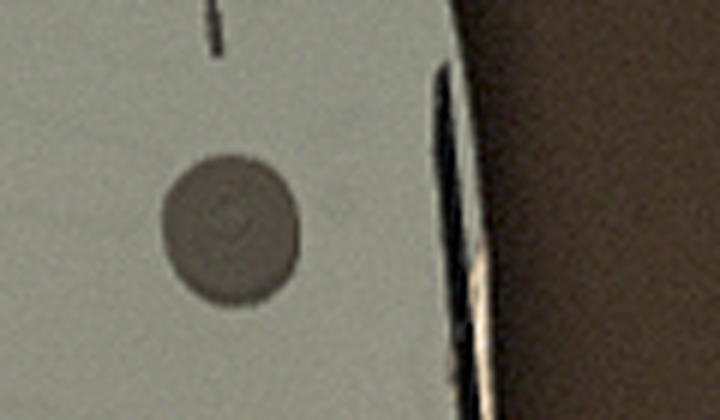

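View pics/s6d.png

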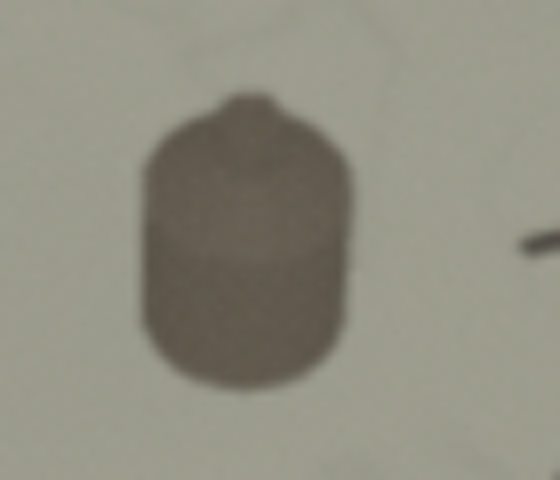

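```bash
python3 -c "
from h import *
rel(.5425,.168,.255,-35.6)"
```

```text
shift [-0.7756 -0.7428  0.0448] turn [0.0005 0.0012 0.0001]
```

```bash
python3 -m inch '1 -0.08 -0.08 0 0 0 0;1 -0.18 -0.175 0 0 0 0;1 -0.28 -0.27 0 0 0 0;1 -0.38 -0.365 0 0 0 0;1 -0.48 -0.46 0 0 0 0;1 -0.58 -0.555 0.02 0 0 0;1 -0.67 -0.64 0.04 0 0 0;1 -0.74 -0.71 0.045 0 0 0;1 -0.775 -0.743 0.045 0 0 0;1 -0.775 -0.743 0.045 0 0 0;1 -0.775 -0.743 0.045 0 0 0;1 -0.775 -0.743 0.045 0 0 0'
python3 - <<'E'
from h import *
import pickle
S=[]
for i in range(2):
    s=arm.get_state();g=arm.grab_frame('wrist');S.append(s['eef_pos'])
f=arm.grab_frame('side'); t=arm.grab_frame('top'); save(f,'s7');save(g,'w7');save(t,'t7')
print(S,s['ee_rot'])
pickle.dump((s,f,g),open('w7.pkl','wb'))
W=wcloud(g,s)
for a,b in [(.128,.14),(.085,.14),(.09,.105)]:
    m=(W[...,2]>a)&(W[...,2]<b)&(abs(W[...,0]-.54)<.06)&(abs(W[...,1]-.165)<.06)
    q=W[m]
    if len(q): print(a,b,len(q),((q.min(0)+q.max(0))/2).round(4),np.ptp(q,axis=0).round(3))
cv2.imwrite('pics/s7c.png',cv2.resize(cv2.imread('pics/s7.png')[80:220,215:385],None,fx=4,fy=4,interpolation=cv2.INTER_CUBIC))
E
```

```text
t: 12.55
eef_pos: [0.5432, 0.1669, 0.2555]
ee_rot: [3.141, 0.0, -0.622]
force: [0.1, -1.2, -0.3]
width: 0.0312
[array([0.5432017 , 0.16687673, 0.25547136]), array([0.54328877, 0.16678904, 0.25557728])] [ 3.14134446e+00  3.68352965e-05 -6.22310103e-01]
0.128 0.14 213 [0.5433 0.1704 0.1313] [0.021 0.024 0.007]
0.085 0.14 3363 [0.5425 0.1703 0.1098] [0.073 0.073 0.049]
0.09 0.105 2046 [0.5425 0.1703 0.0975] [0.073 0.073 0.015]
```

View pics/s7c.png

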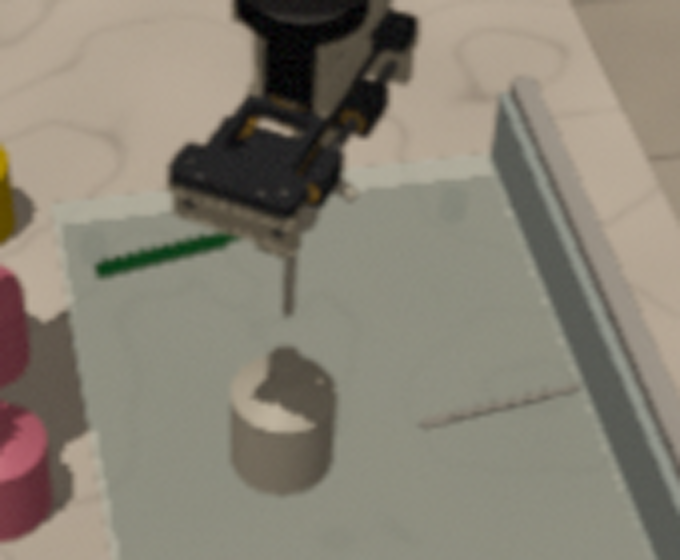

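View pics/w7.png

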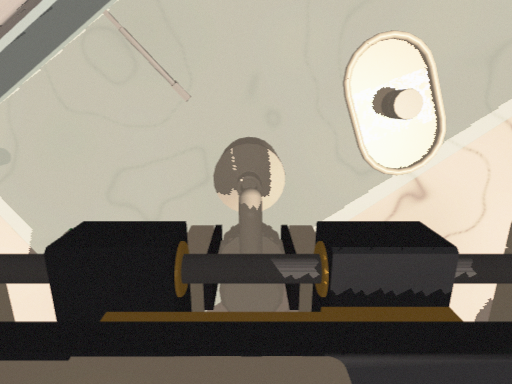

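```bash
python3 - <<'E'
from h import *
import pickle
s,f,g=pickle.load(open('w7.pkl','rb'))
for p,z in [((288,312),.1785),((289,316),.1785),((292,252),.235)]: print(ray(f,p[0]/4+215,p[1]/4+80,z))
W=cloud(f)
m=(abs(W[...,0]-.543)<.03)&(abs(W[...,1]-.166)<.04)&(W[...,2]>.142)&(W[...,2]<.25)
q=W[m]; o=q[:,2].argsort()
for i in o[::max(1,len(o)//25)]: print(q[i].round(4))
for a,b in [(.128,.145),(.09,.105),(.05,.105)]:
    m=(W[...,2]>a)&(W[...,2]<b)&(abs(W[...,0]-.54)<.06)&(abs(W[...,1]-.165)<.06)
    q=W[m]; print('side',a,b,len(q),((q.min(0)+q.max(0))/2).round(4),np.ptp(q,axis=0).round(3))
s,f,g=pickle.load(open('w6.pkl','rb'))
W=wcloud(g,s)
m=(W[...,2]>.085)&(W[...,2]<.15)&(abs(W[...,0]-.6)<.04)&(abs(W[...,1]+.15)<.04)
q=W[m]; print('disp wrist',((q.min(0)+q.max(0))/2).round(4),np.ptp(q,axis=0).round(3))
W=cloud(f)
m=(W[...,2]>.06)&(W[...,2]<.15)&(abs(W[...,0]-.6)<.04)&(abs(W[...,1]+.15)<.04)
q=W[m]; print('disp side',((q.min(0)+q.max(0))/2).round(4),np.ptp(q,axis=0).round(3))
E
```

```text
[0.54381907 0.16558581 0.1785    ]
[0.54374178 0.16185025 0.1785    ]
[0.54406253 0.16298361 0.235     ]
[0.5402 0.1617 0.183 ]
[0.5453 0.1604 0.1834]
[0.5423 0.1592 0.1851]
[0.5404 0.163  0.1854]
[0.5407 0.1649 0.1872]
[0.5458 0.1637 0.1875]
[0.5449 0.1593 0.1883]
[0.5423 0.1594 0.1886]
[0.5429 0.1625 0.1891]
[0.541  0.1669 0.1924]
[0.5454 0.1623 0.1925]
[0.5401 0.1627 0.1931]
[0.5426 0.1619 0.1935]
[0.5459 0.1649 0.1936]
[0.5425 0.162  0.1971]
[0.5423 0.1616 0.2011]
[0.5404 0.1653 0.2014]
[0.5428 0.1643 0.202 ]
[0.5395 0.1611 0.202 ]
[0.5444 0.1594 0.2029]
[0.5449 0.1619 0.204 ]
[0.5419 0.161  0.2089]
[0.5394 0.1614 0.209 ]
[0.5444 0.1602 0.2093]
[0.5405 0.1671 0.2105]
[0.5448 0.1626 0.2105]
[0.5421 0.1625 0.2111]
[0.5395 0.1622 0.2118]
[0.5478 0.1651 0.2147]
[0.5401 0.166  0.2152]
[0.5443 0.1607 0.216 ]
[0.5417 0.1609 0.2162]
[0.5405 0.1684 0.2164]
[0.5445 0.1622 0.2181]
[0.5476 0.1646 0.2188]
[0.5417 0.1616 0.2192]
[0.5475 0.1651 0.2219]
[0.5417 0.1622 0.2221]
[0.5394 0.1641 0.2242]
[0.5419 0.1635 0.2244]
[0.5435 0.1586 0.2252]
[0.5441 0.1615 0.2259]
[0.5472 0.164  0.2266]
[0.5417 0.1628 0.2285]
[0.5438 0.1611 0.2299]
[0.5469 0.1635 0.2306]
[0.5436 0.1606 0.2338]
side 0.128 0.145 44 [0.5428 0.1666 0.1324] [0.022 0.026 0.009]
side 0.09 0.105 258 [0.544  0.1655 0.0975] [0.074 0.076 0.015]
side 0.05 0.105 507 [0.544  0.1655 0.0776] [0.074 0.076 0.055]
disp wrist [ 0.6027 -0.1483  0.1173] [0.055 0.055 0.064]
disp side [ 0.6023 -0.1524  0.105 ] [0.055 0.055 0.09 ]
```

```bash
python3 -m inch '1 -0.003 -0.005 0.03 0 0 0;1 -0.003 -0.005 0.07 0 0 0;1 -0.003 -0.005 0.1 0 0 0;1 -0.003 -0.005 0.12 0 0 0;1 -0.003 -0.005 0.135 0 0 0;1 -0.003 -0.005 0.135 0 0 0'
python3 - <<'E'
from h import *
s=arm.get_state();f=arm.grab_frame('side'); save(f,'s8'); print(s['eef_pos'])
cv2.imwrite('pics/s8c.png',cv2.resize(cv2.imread('pics/s8.png')[110:220,235:345],None,fx=5,fy=5,interpolation=cv2.INTER_CUBIC))
E
```

```text
t: 13.35
eef_pos: [0.543, 0.1694, 0.2143]
ee_rot: [3.14, 0.0, -0.621]
force: [0.4, -0.2, -0.9]
width: 0.0313
[0.54300643 0.16943383 0.2143308 ]
```

View pics/s8c.png

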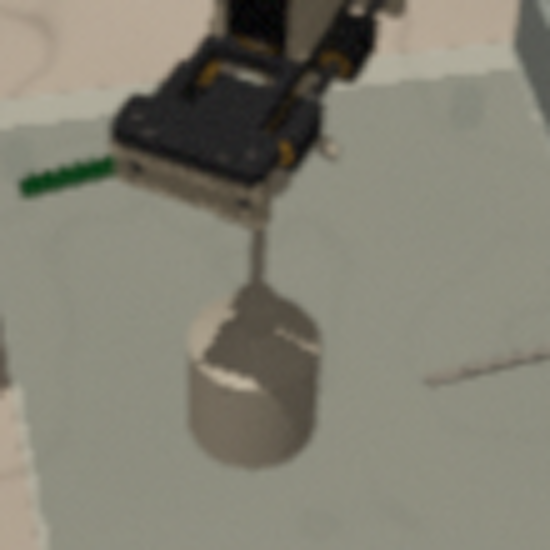

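```bash
python3 -m inch '1 0 0 0.015 0 0 0;1 0 0 0.03 0 0 0;1 0 0 0.045 0 0 0;1 0 0 0.06 0 0 0;1 0 0 0.06 0 0 0'
python3 - <<'E'
from h import *
s=arm.get_state();f=arm.grab_frame('side'); save(f,'s9'); print(s['eef_pos'],s['force'],s['moment'])
cv2.imwrite('pics/s9c.png',cv2.resize(cv2.imread('pics/s9.png')[110:220,235:345],None,fx=5,fy=5,interpolation=cv2.INTER_CUBIC))
E
```

```text
t: 13.9
eef_pos: [0.5428, 0.1693, 0.1963]
ee_rot: [3.14, 0.001, -0.621]
force: [0.7, -0.3, -0.6]
width: 0.0315
[0.54284943 0.16929054 0.19630216] [ 0.67311488 -0.2619715  -0.55997667] [-0.03465398 -0.00322787  0.05157569]
```

View pics/s9c.png

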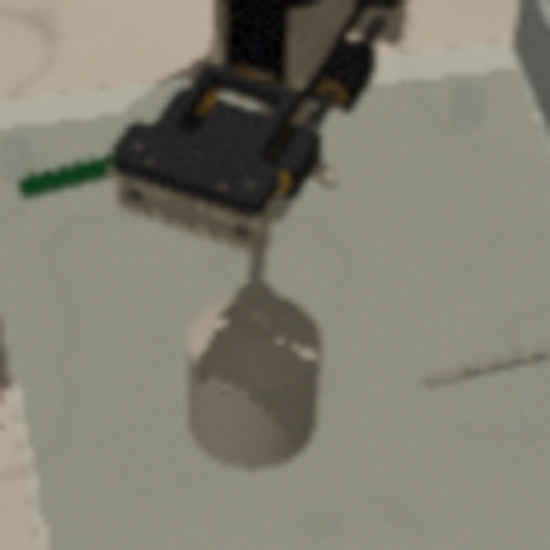

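```bash
python3 -m inch '1 0 0 0.03 0 0 0;1 0 0 0.06 0 0 0;1 0 0 0.09 0 0 0;1 0 0 0.12 0 0 0;1 0 0 0.15 0 0 0;1 0 0 0.15 0 0 0'
python3 - <<'E'
from h import *
s=arm.get_state();f=arm.grab_frame('side'); save(f,'s10'); g=arm.grab_frame('wrist'); save(g,'w10');print(s['eef_pos'],s['force'],s['moment'])
W=cloud(f); m=(W[...,2]>.05)&(W[...,2]<.105)&(abs(W[...,0]-.54)<.06)&(abs(W[...,1]-.165)<.06)
q=W[m]; print('side',((q.min(0)+q.max(0))/2).round(4),np.ptp(q,axis=0).round(3))
W=wcloud(g,s); m=(W[...,2]>.09)&(W[...,2]<.105)&(abs(W[...,0]-.54)<.06)&(abs(W[...,1]-.165)<.06)
q=W[m]; print('wr',((q.min(0)+q.max(0))/2).round(4),np.ptp(q,axis=0).round(3))
cv2.imwrite('pics/s10c.png',cv2.resize(cv2.imread('pics/s10.png')[110:220,235:345],None,fx=5,fy=5,interpolation=cv2.INTER_CUBIC))
E
```

```text
t: 14.55
eef_pos: [0.5424, 0.1691, 0.1504]
ee_rot: [3.139, 0.001, -0.621]
force: [-0.2, -0.3, -1.2]
width: 0.0313
[0.54243204 0.16910389 0.15041025] [-0.1730479  -0.32547965 -1.18454261] [-0.0445725   0.065939   -0.00448407]
side [0.5431 0.1622 0.0776] [0.073 0.069 0.055]
wr [0.5459 0.1691 0.0975] [0.065 0.071 0.015]
```

View pics/s10c.png

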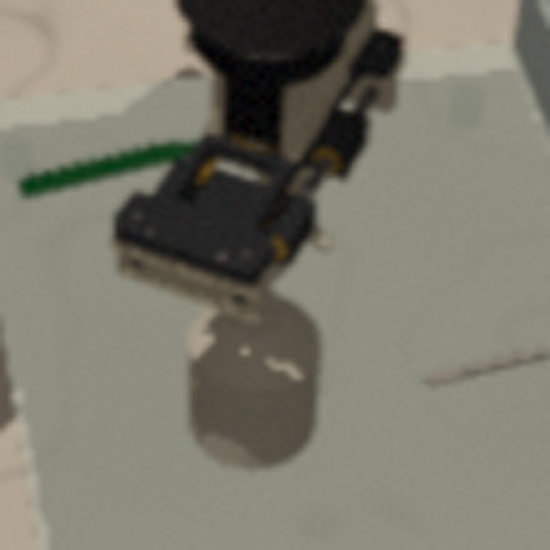

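View pics/w10.png

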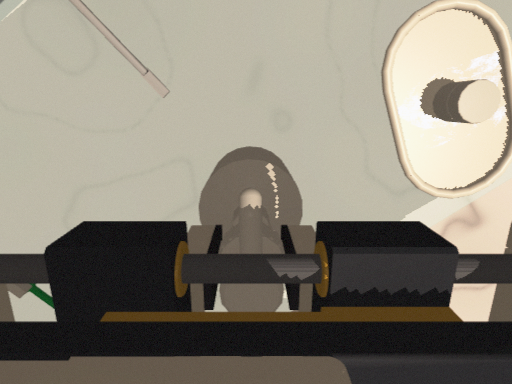

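```bash
python3 -m inch '1 0 0 0.012 0 0 0;1 0 0 0.024 0 0 0;1 0 0 0.036 0 0 0;1 0 0 0.036 0 0 0'; python3 -m inch '1 0 0 0.012 0 0 0;1 0 0 0.024 0 0 0;1 0 0 0.036 0 0 0;1 0 0 0.036 0 0 0'
```

```text
t: 15.05
eef_pos: [0.5429, 0.1694, 0.1408]
ee_rot: [3.141, 0.0, -0.621]
force: [-0.0, 0.6, -0.8]
width: 0.0315
t: 15.45
eef_pos: [0.5429, 0.1694, 0.1299]
ee_rot: [3.141, 0.0, -0.621]
force: [0.9, 0.1, -0.1]
width: 0.0312
```

```bash
python3 -m inch '1 0 0 0.006 0 0 0;1 0 0 0.01 0 0 0;1 0 0 0.01 0 0 0'; python3 -m inch '1 0 0 0.003 0 0 0;1 0 0 0.003 0 0 0';  python3 -m inch '1 0 0 0.003 0 0 0;1 0 0 0.003 0 0 0'
```

```text
t: 15.75
eef_pos: [0.5432, 0.1695, 0.1274]
ee_rot: [3.141, 0.0, -0.621]
force: [-0.3, 0.2, -0.6]
width: 0.0312
t: 15.95
eef_pos: [0.5433, 0.1695, 0.1266]
ee_rot: [3.142, 0.0, -0.621]
force: [-0.9, -0.5, -0.9]
width: 0.0311
t: 16.15
eef_pos: [0.5434, 0.1696, 0.126]
ee_rot: [-3.141, -0.0, -0.621]
force: [-0.5, 0.4, 2.8]
width: 0.0312
```

```bash
python3 -m inch '1 0 0 0.003 0 0 0;1 0 0 0.003 0 0 0';  python3 -m inch '0.5 0 0 0 0 0 0;0.5 0 0 0 0 0 0;0.5 0 0 0 0 0 0;0.2 0 0 0 0 0 0;0 0 0 0 0 0 0;0 0 0 0 0 0 0;0 0 0 0 0 0 0'; python3 -m inch '0 0 0 -0.05 0 0 0;0 0 0 -0.15 0 0 0;0 0 0 -0.3 0 0 0;0 0 0 -0.45 0 0 0;0 0 0 -0.5 0 0 0;0 0 0 -0.5 0 0 0'
python3 - <<'E'
from h import *
s=arm.get_state();f=arm.grab_frame('side'); save(f,'s11'); g=arm.grab_frame('wrist'); save(g,'w11');print(s['eef_pos'],s['force'])
W=wcloud(g,s)
for a,b in [(.135,.157),(.168,.185),(.09,.105)]:
    m=(W[...,2]>a)&(W[...,2]<b)&(abs(W[...,0]-.55)<.07)&(abs(W[...,1]-.165)<.06)
    q=W[m]; print('wr',((q.min(0)+q.max(0))/2).round(4),np.ptp(q,axis=0).round(3),np.percentile(q[:,2],[5,50,95]).round(4))
cv2.imwrite('pics/s11c.png',cv2.resize(cv2.imread('pics/s11.png')[110:320,235:405],None,fx=2.8,fy=2.8,interpolation=cv2.INTER_CUBIC))
E
```

```text
t: 16.35
eef_pos: [0.5436, 0.1696, 0.126]
ee_rot: [-3.141, -0.001, -0.621]
force: [-3.8, -1.3, 9.2]
width: 0.0315
t: 17.05
eef_pos: [0.5432, 0.1695, 0.1248]
ee_rot: [3.141, 0.0, -0.621]
force: [-1.0, 0.2, -0.4]
width: 0.0707
t: 17.65
eef_pos: [0.5445, 0.1702, 0.2783]
ee_rot: [-3.136, -0.002, -0.621]
force: [0.2, -0.5, -1.0]
width: 0.0877
[0.54451877 0.17019139 0.27826037] [ 0.179861   -0.53139113 -1.03058228]
wr [0.5452 0.1705 0.1456] [0.029 0.032 0.018] [0.1395 0.1522 0.1537]
wr [0.5544 0.1645 0.1734] [0.047 0.038 0.011] [0.1715 0.176  0.1776]
wr [0.5438 0.1709 0.0977] [0.073 0.073 0.015] [0.0989 0.1019 0.1047]
```

View pics/s11c.png

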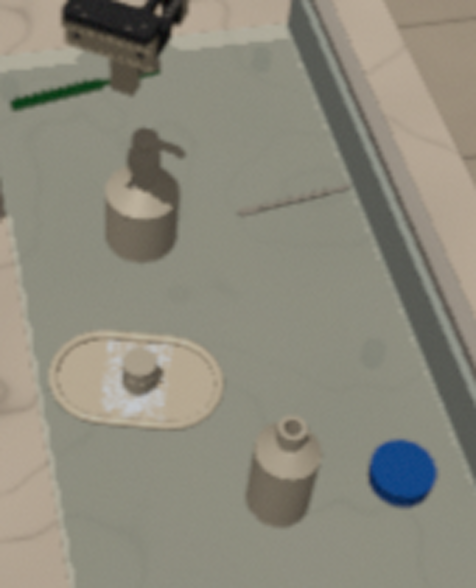

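View pics/w11.png

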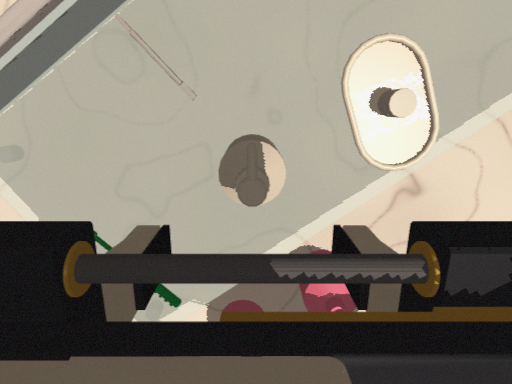

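```bash
python3 -m inch '0 0 0 -0.1 0 0 0;0 0 0 -0.15 0 0 0;0 0 0 -0.15 0 0 0'; python3 - <<'E'
from h import *
import pickle
D=pickle.load(open('d0.pkl','rb'))
f=arm.grab_frame('side'); save(f,'s12')
def c(f,k):
    h=cv2.cvtColor(f['img'],cv2.COLOR_RGB2HSV); m=cv2.inRange(h,*k); a=np.argwhere(m); return len(a),a.mean(0).round(1)
for n,k in {'blue':((100,120,60),(125,255,255)),'green':((45,120,40),(80,255,255)),'yellow':((22,150,80),(32,255,255))}.items():
    print(n,c(D['side'],k),c(f,k))
W=cloud(f); m=(abs(W[...,0]-.555)<.06)&(abs(W[...,1]-.16)<.05)&(W[...,2]>.14)&(W[...,2]<.2)
for a,b in [(.14,.156),(.17,.19)]:
    q=W[m&(W[...,2]>a)&(W[...,2]<b)]; print(((q.min(0)+q.max(0))/2).round(4),np.ptp(q,axis=0).round(3),np.percentile(q[:,2],[50,95]))
E
```

```text
t: 18.05
eef_pos: [0.5438, 0.1697, 0.3206]
ee_rot: [-3.141, -0.001, -0.621]
force: [-0.8, 0.3, 0.0]
width: 0.0878
blue (416, array([278.3, 378. ])) (417, array([278.3, 378. ]))
green (102, array([142.6, 256.6])) (75, array([143.1, 255.1]))
yellow (592, array([127.1, 206.2])) (590, array([127. , 206.2]))
[0.5434 0.1637 0.1479] [0.032 0.032 0.016] [0.15006876 0.154884  ]
[0.5528 0.1597 0.1747] [0.043 0.041 0.009] [0.17409734 0.17802686]
```

```bash
python3 -c "
import cv2
a=cv2.imread('pics/s12.png');b=cv2.imread('pics/side0.png')
cv2.imwrite('pics/cmp.png',cv2.resize(cv2.hconcat([b[120:310,230:400],a[120:310,230:400]]),None,fx=2.3,fy=2.3))"
```

```text
(no output)
```

View pics/cmp.png

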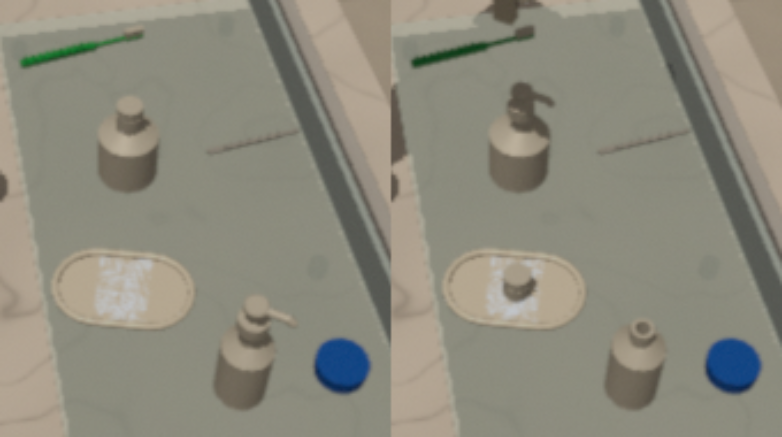

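The before/after view shows the pump on the spare bottle at right (518,105), the cap in the tray (517,282), and the empty dispenser upright (635,365). The bystanders are where they were.

```bash
python3 -c "
from station import arm
print(arm.job_done())"
```

```text
the job is handed in; nothing more can be done
None
```

The pump is now on the spare bottle and the job is handed in, at about 18 s on the robot's clock. I lifted the cap off and stood it open side down in the tray. Then I drew the pump out of the dispenser and fed it into the spare bottle until the collar met the neck rim. I felt that contact at about 9 N and then let go.

**What the last checks showed:**
- **Seating:** the wrist depth puts the pump head's top at about 0.1776 m, against 0.176 m expected when seated. The collar's top is at about 0.152–0.154 m, against 0.152 m expected.
- **Scene:** both bottles stand upright, the cap stands in the tray, and the gripper is well clear of everything.
- **Bystanders:** the pill box (blue pixels) did not move. The cuticle pusher looks unmoved by eye. The toothbrush looks the same too, but its measured centre differs by about 1.5 pixels because it is partly in the arm's shadow.

**What disagreed:**
- The cameras differed by up to about 5 mm in y on the spare bottle, so I took a position between them. The tube went in with no measurable side force.
- The spout pointed away from the robot, at about −35°, not towards it as the task said. I went by the images.

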